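Chock the bottle on the sloping cupboard board

ROBOT

A 6-joint arm with a two-finger parallel gripper is mounted at the origin on the work surface. World frame = base frame: x ahead of the robot, y to its left, z up, the work surface at z = 0. Lengths are in mm, angles in rad, forces in N, time in s.
With the tool pointing down it reaches from about 275 to 875 mm from the base axis. Payload 12.5 kg.
Tool frame: the origin (TCP) lies midway between the tips of the shut fingers; the grasp point (between the pads) lies 19 mm behind it; z points along the fingers, y is the line along which they close (so a half turn about z gives the same grasp; the last joint's range is limited). The gripper opens to 85 mm and grips with 20 to 120 N. Pads are 22 mm wide; open, the fingers measure 114 mm over their backs; the gripper's body (76 mm by 85 mm) begins 54 mm behind the grasp point. The pads swing forward as they close: fully open they stand 13 mm farther back than shut.
Start: joints at [1.099, 0.351, 1.652, -0, 1.139, -0.085], TCP at [207.443, 509.364, 203.59] pointing down, gripper open.
Joint ranges: [-2.75, 2.75], [-0.79, 2.1], [0.01, 2.65], [-1.57, 4.71], [0.07, 3.14], [-2.87, 2.87]. Speed limits (rad/s): [2.22, 2.22, 2.79, 3.14, 3.14, 3.14].

INTERFACE

Orientations are given as a unit quaternion [w, x, y, z].
In Python, from bench import r gives the robot as it stands. Calls block until the motion is done:
- r.reach(position, orientation): joint-space move of the TCP to a pose.
- r.move_linear(position, velocity=150, attitude=None, contact_N=None): straight line of the TCP; attitude=None keeps the orientation; velocity is the mean speed in mm/s. With contact_N (N) it stops when the force on the tool has changed by that much, and returns True; else False.
- r.movej(angles): joint-space move.
- r.set_gripper(opening): opening from 0.0 (shut) to 1.0 (fully open); the grip force is fixed at half the most; returns when the fingers have stopped.
- r.wait(seconds).
- r.ik(position, orientation): joint angles nearest the present ones, or None.
- r.read_camera(name): name is "side" or "top" or "wrist"; returns (picture, depth): 480x640x3 uint8, blue, green, red; 480x640 float32, mm along the optical axis (not along the pixel's ray), 0 where there is no reading.
- r.camera_model(name): a dict with "K" (3x3 intrinsics, pixels), "eye" and "orientation" of the camera in the world; the wrist camera has in their place "hand_eye" (4x4, takes a point from camera to tool coordinates, whose origin is the TCP and whose axes are the flange's). Camera axes: x right, y down, z forward; pixel columns grow to the right and rows downward; lengths in mm; the calibration is good to about 2 mm. A picture is of the moment at which its call begins: read the wrist's pose just before it. camera_model takes no time and is no camera call.
A pose or a line that the arm cannot do raises r.PlanningError and nothing moves.
- r.sign_off(): hands the job in; it is judged then, once.
Readings, each from a call of its own:
- r.get_time(): time.
- r.get_joint_positions(): joint angles.
- r.get_joint_velocities(): joint speeds.
- r.get_joint_torque(): joint torques, N m.
- r.get_ee_pos(): TCP position.
- r.get_eef_rot(): TCP orientation.
- r.get_wrist_force(): force on the tool from outside, world axes, zero at the start.
- r.get_wrist_torque(): the same for the moment, N m.
- r.get_gripper_width(): opening from 0.0 (shut) to 1.0 (fully open).
- r.get_gripper_force(): force on a finger pad.
Only numpy, scipy, OpenCV 4.12 (cv2) and the standard library are available. Lean on these libraries where they do the work, as an engineer would, in place of code of your own. Each camera call takes 0.05 s, during which the arm holds its last target. There are 200 camera calls.

TASK

Set the wooden chock on the lower part of the white sloping board, square to the slope with its cheeks uphill, and let go of it. Then lay the green bottle on its side across the slope, bear it against the chock while you still hold it, and only then let go, so that it stays put, both about centred across the board.

Things in the scene. Friction and masses are not known exactly. Their poses are not given: they have to be found in the camera images.
- board: Fixed white board, 260 mm along the slope (x), 240 mm wide (y), 12 mm thick, no lip: a bottle rolls off it. It slopes 7 degrees (0.122 rad), rising towards its own +x (away from the robot). The body's axes are level (z vertical, yaw only); its origin is at shelf height under the middle, where the upper surface is 28 mm above it (12 mm at the low edge, 44 mm at the high edge).
- chock: Loose brown wooden chock, 0.22 kg, a wide U from above: upright batten 16 mm thick (x), 150 long (y), 40 high, gripped across its middle, with two cheeks 14 mm high, 36 wide, at its ends, reaching x = +8 to +63 mm; gap between them 78 mm. Origin: underside of the batten's middle; z up, +x the way the cheeks point (to go uphill). Friction holds it on the board; a push of some 1 to 2 N slides it.
- bottle: Loose closed green bottle lying on its side, 0.35 kg: round body 54 mm in diameter, 120 mm long, then neck and white twist cap (30 mm in diameter) out to 105 mm from the origin. Origin: on the axis at the middle of the round body; x along the axis to the cap (either way round will do); y and z turn as it rolls. It starts in the cradle, axis level and 33 mm above the shelf.
- cradle: Fixed grey cradle holding the bottle at the start: a strip 30 mm wide, 6 mm high under the bottle and two saddles 16 mm long, 66 mm across (y), 16 mm high at x = -50 and +50 mm. The 84 mm between the saddles is free for fingers beside the bottle. Origin: centre of its underside, x along the bottle.
- board_top (a point): Point on the middle of the board's upper (far, +x) edge, on its surface: x = +129 mm, 44 mm above the board's origin.
- chock_seat (a point): Where the bottle's axis comes when the bottle bears on both cheeks' upper end edges and on the board: 87 mm ahead (+x) of the chock's origin and 27 mm above its underside, midway between the cheeks. A finger on the bottle's downhill side goes into the gap between the cheeks, 52 mm from bottle to batten.
Not all that is in view belongs to the job. What is shaped like the chock but pink or purple is not meant.

How it is judged (in metres and radians):
On the way, in this order (a step that is already met when the one before it is completed fails the run):
1. the chock stands released on the board, square to the slope within 0.35 rad, cheeks uphill (x of chock in the frame of board between -0.13 and 0.07 m and y of chock in the frame of board between -0.065 and 0.065 m and angle between chock's own z axis and vertical below 0.22 rad and angle between the y axis of chock and the y axis of board, either way round below 0.35 rad and contact force between chock and board above 0.3 N and linear speed of chock below 0.02 m/s and x of board_top in the frame of chock above 0.02 m and contact force between the fingers and chock below 0.05 N), for 0.2 s.
2. the bottle, still held in the fingers, lies across the board and bears on the chock (x of bottle in the frame of board between -0.12 and 0.125 m and y of bottle in the frame of board between -0.065 and 0.065 m and angle between the x axis of bottle and the y axis of board, either way round below 0.35 rad and contact force between bottle and chock above 0.05 N and contact force between the fingers and bottle above 0.5 N), for 0.1 s.
At the end, for the whole second after the job is handed in: The chock stands on the board, cheeks uphill, and the bottle lies across the slope bearing on it: each within 65 mm of the board's centre line and 0.35 rad of square, chock origin 130 mm below to 70 mm above the middle, bottle within 120 mm of it; both at rest and released (all of step 1 and x of bottle in the frame of board between -0.12 and 0.125 m and y of bottle in the frame of board between -0.065 and 0.065 m and angle between the x axis of bottle and the y axis of board, either way round below 0.35 rad and contact force between bottle and chock above 0.05 N and contact force between bottle and board above 0.3 N and linear speed of bottle below 0.02 m/s and contact force between the fingers and bottle below 0.05 N); the robot touches nothing.
It also fails if it takes over 67 s, if anything falls off the work surface, if the arm or the gripper's body presses on something with over 40 N, if the wrist force passes 120 N, or if a joint passes its speed limit or range.

## Working session

There is one attempt and no reset: what is moved stays moved. The work goes in short steps, each a Python script; the robot and the scene stay as the last script left them, time stands still between calls to the robot, and variables do not carry over. Pictures are saved under pics/ and viewed, at most 10 in all, crops included, and the job is handed in when it is done.

```bash
mkdir -p pics; ls
python3 - <<'E'
from bench import r
import cv2,numpy as np
for n in("top","side"):
    p,d=r.read_camera(n);cv2.imwrite(f"pics/{n}0.png",p);np.save(f"pics/{n}0.npy",d)
    print(r.camera_model(n))
print(r.camera_model("wrist"),r.get_eef_rot(),r.get_time())
E
```

```text
pics
{'K': array([[607.66847681,   0.        , 308.34924372],
       [  0.        , 607.66847681, 232.7058715 ],
       [  0.        ,   0.        ,   1.        ]]), 'eye': array([ 156.20896945,  128.55437852, 1838.01266205]), 'orientation': array([-0.07565159,  0.71778105, -0.68811827,  0.07456847])}
{'K': array([[495.5219985 ,   0.        , 321.77490391],
       [  0.        , 495.5219985 , 242.72340242],
       [  0.        ,   0.        ,   1.        ]]), 'eye': array([  69.87696624, -747.00737789,  801.53631237]), 'orientation': array([-0.43099571,  0.86995432, -0.21145248,  0.11273878])}
{'K': array([[349.89311063,   0.        , 324.40036479],
       [  0.        , 349.89311063, 239.75105583],
       [  0.        ,   0.        ,   1.        ]]), 'hand_eye': array([[ 1.04465872e-03, -9.62037449e-01, -2.72915472e-01,
         6.82586918e+01],
       [ 9.99999436e-01,  9.52520375e-04,  4.70101071e-04,
         6.47666077e-02],
       [-1.92297288e-04, -2.72915809e-01,  9.62037902e-01,
        -1.70405520e+02],
       [ 0.00000000e+00,  0.00000000e+00,  0.00000000e+00,
         1.00000000e+00]])} [-1.38108483e-04  1.92176090e-01  9.81360322e-01 -5.00164198e-04] 0.1
```

View pics/top0.png

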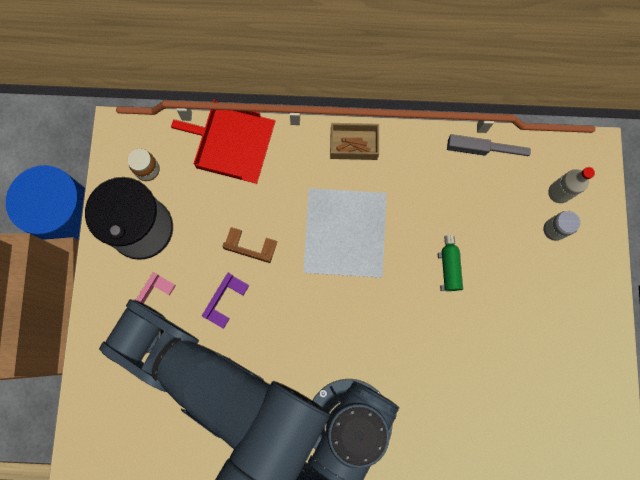

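View pics/side0.png

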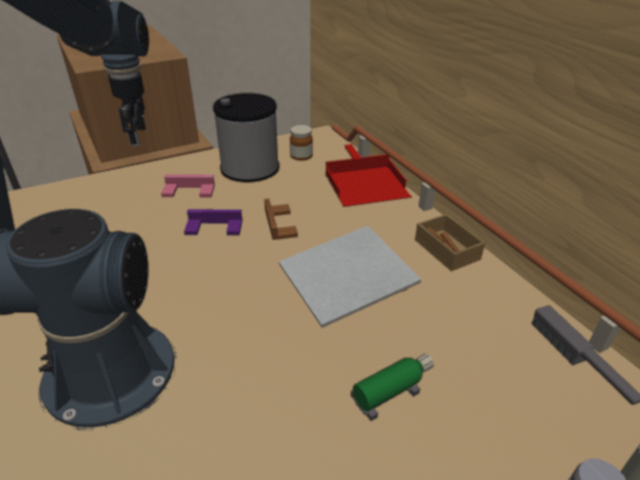

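Top view: brown chock at about (250,247), cheeks pointing up the image; board centred at (345,233); bottle at (452,266), cap up. I'll enlarge these for measuring.

```bash
cat > h.py <<'E'
from bench import r
import cv2,numpy as np
from scipy.spatial.transform import Rotation as R
def rot(q): return R.from_quat(np.roll(q,-1)).as_matrix()
def pix(n,uv,z,pose=None):
    """world points of pixels on plane(s) of height z"""
    m=r.camera_model(n);uv=np.atleast_2d(uv).astype(float)
    if n=="wrist":
        p,q=pose;H=m["hand_eye"];Rw=rot(q)@H[:3,:3];e=p+rot(q)@H[:3,3]
    else: Rw=rot(m["orientation"]);e=m["eye"]
    d=np.c_[uv,np.ones(len(uv))]@np.linalg.inv(m["K"]).T@Rw.T
    return e+d*((np.asarray(z)-e[2])/d[:,2])[:,None]
def down(a):
    """tool down, closing line (tool y) at world angle a (mod pi)"""
    M=np.array([[np.sin(a),np.cos(a),0],[-np.cos(a),np.sin(a),0],[0,0,-1]]).T  # columns x,y,z
    M=np.c_[[np.sin(a),-np.cos(a),0],[np.cos(a),np.sin(a),0],[0,0,-1]]
    return np.roll(R.from_matrix(M).as_quat(),1)
E
python3 - <<'E'
from h import *
p=cv2.imread("pics/top0.png");d=np.load("pics/top0.npy")
def c(x,y,w,h,s): return cv2.resize(p[y:y+h,x:x+w],None,fx=s,fy=s,interpolation=cv2.INTER_CUBIC)
a=c(215,220,70,50,5);b=c(295,180,100,105,4);e=c(430,228,40,70,5)
o=np.zeros((600,800,3),np.uint8);o[:250,:350]=a;o[:420,352:752]=b;o[250:600,:200]=e
cv2.imwrite("pics/crop.png",o)
m=r.camera_model("top");Rw=rot(m["orientation"])
for u,v in[(345,233),(345,195),(345,270),(250,250),(452,268),(300,350),(420,240),(280,210)]:
    print(u,v,(m["eye"]+Rw@(np.linalg.inv(m["K"])@[u,v,1]*d[v,u])).round(1))
print(np.degrees(R.from_matrix(Rw).as_euler('zyx')))
E
```

```text
345 233 [552.8  27.5  20. ]
345 195 [667.6  32.1  40.3]
345 270 [439.2  24.   15.6]
250 250 [485.4 313.5  32.3]
452 268 [ 452.7 -291.2   53.6]
300 350 [196.1 149.6   0.3]
420 240 [ 156.2  128.6 1838. ]
280 210 [623.  231.4  -4.2]
[  87.54519123   12.190466   -179.64954091]
```

View pics/crop.png

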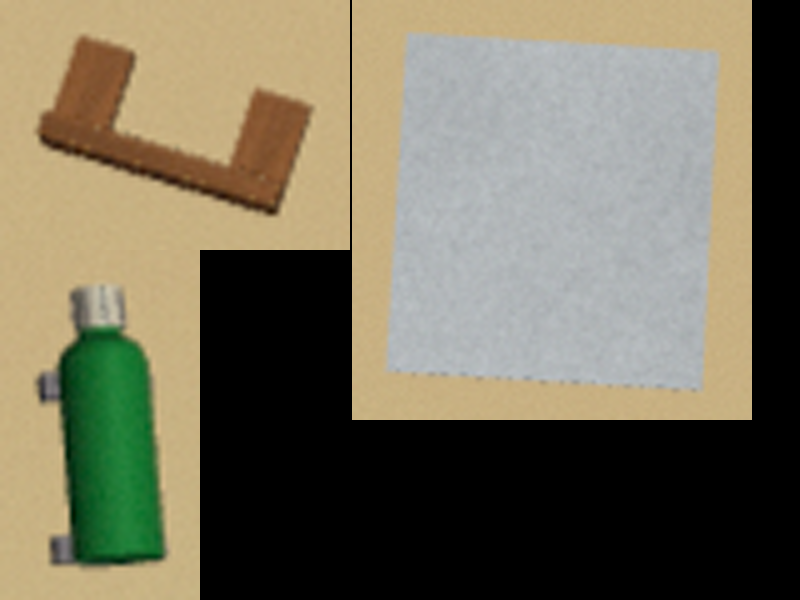

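The crop shows clear board corners, the batten's top edge (43,122)-(279,192) and the bottle axis (118,557)-(98,288). From these I compute positions and go above the chock for a close look.

Run:
```python
from h import *
B=pix("top",[(308.75,188.5),(386.75,192.5),(382.5,277.25),(303.75,272.75)],[44,44,12,12])
print("board",B.round(1),B.mean(0)); 
for i,j in((3,0),(2,1)): v=B[j]-B[i];print(np.arctan2(v[1],v[0]),np.hypot(*v[:2]))
for i,j in((1,0),(2,3)): v=B[j]-B[i];print(np.arctan2(-v[0],v[1]),np.hypot(*v[:2]))
C=pix("top",[(215+43/5,220+122/5),(215+279/5,220+192/5)],40);v=C[0]-C[1];yaw=np.arctan2(-v[0],v[1])
print("chock",C,C.mean(0),yaw,np.hypot(*v[:2]))
b=pix("top",[(430+118/5,228+307/5),(430+98/5,228+38/5)],[33,33]);v=b[1]-b[0];print("bottle",b,np.arctan2(v[1],v[0]),np.linalg.norm(v),b[0]+v*60/165)
c=C.mean(0)
for a in(yaw,yaw+np.pi):
    print(a,r.ik([c[0],c[1],200],down(a)))
qs={k:r.ik([c[0],c[1],200],down(k)) for k in(yaw,yaw+np.pi)}
ok=[k for k in qs if qs[k] is not None]
a=min(ok,key=lambda k:abs(qs[k][5]))
r.reach([c[0],c[1],200],down(a))
P=(r.get_ee_pos(),r.get_eef_rot());p,d=r.read_camera("wrist");cv2.imwrite("pics/w1.png",p);np.savez("pics/w1.npz",p=P[0],q=P[1],d=d);print(a,P,r.get_time())
```

```text
board [[682.5 144.1  44. ]
 [680.  -95.3  44. ]
 [422.4 -90.3  12. ]
 [426.  148.5  12. ]] [552.72570228  26.72747201  28.        ]
-0.016933900627428583 256.50313762807093
-0.01929777831324558 257.6410048686004
-0.010517091068156237 239.43494241460854
-0.015262145883584217 238.82131548074452
chock [[497.77273911 393.19619702  40.        ]
 [461.08872278 248.76897645  40.        ]] [479.43073094 320.98258674  40.        ] -0.2487365741968162 149.0132178620874
bottle [[ 391.80603541 -300.24797424   33.        ]
 [ 555.40916162 -289.510367     33.        ]] 0.06553804670308057 163.95511311075737 [ 451.29808131 -296.34338979   33.        ]Traceback (most recent call last):
  File "<stdin>", line 11, in <module>
  File "h.py", line 17, in down
    return np.roll(R.from_matrix(M).as_quat(),1)
                   ~~~~~~~~~~~~~^^^
  File "scipy/spatial/transform/_rotation.pyx", line 1143, in scipy.spatial.transform._rotation.Rotation.from_matrix
ValueError: Non-positive determinant (left-handed or null coordinate frame) in rotation matrix 0: [[-0.24617961  0.96922422  0.        ]
 [-0.96922422 -0.24617961  0.        ]
 [ 0.          0.         -1.        ]].
```

Run:
```python
s=open("h.py").read().split("    M=np.array")[0]+'''    M=np.c_[[-np.sin(a),np.cos(a),0],[np.cos(a),np.sin(a),0],[0,0,-1]]
    return np.roll(R.from_matrix(M).as_quat(),1)
def look(name):
    P=(r.get_ee_pos(),r.get_eef_rot());p,d=r.read_camera("wrist");cv2.imwrite(f"pics/{name}.png",p);np.savez(f"pics/{name}.npz",p=P[0],q=P[1],d=d)
'''
open("h.py","w").write(s)
from h import *
c=[479.4,321,200];yaw=-.2487
qs={k:r.ik(c,down(k)) for k in(yaw,yaw+np.pi)};print(qs)
a=min([k for k in qs if qs[k] is not None],key=lambda k:abs(qs[k][5]))
r.reach(c,down(a));look("w1");print(a,r.get_ee_pos(),r.get_time())
```

```text
{-0.2487: array([ 5.09337165e-01,  4.03117122e-01,  1.58418295e+00, -4.44089210e-16,
        1.15429258e+00,  7.58037165e-01]), 2.892892653589793: array([ 5.09337165e-01,  4.03117122e-01,  1.58418295e+00, -4.44089210e-16,
        1.15429258e+00, -2.38355549e+00])}
-0.2487 [478.68778198 321.82547035 199.99804226] 1.4
```

View pics/w1.png

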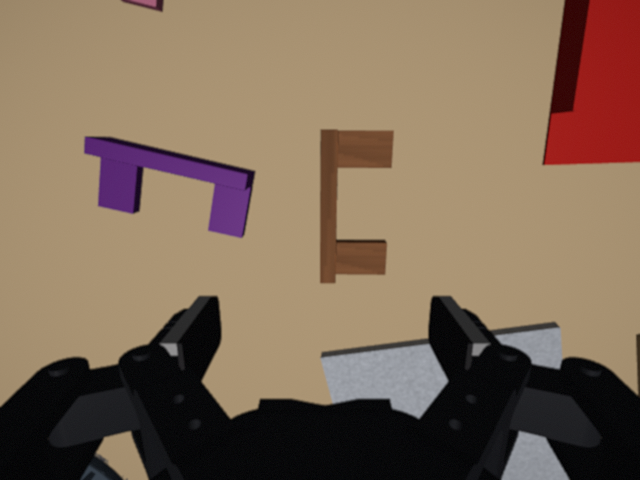

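Wrist picture: batten top runs from (328.5,130) to (327.5,283), cheeks to the right. I'll grasp, then place it on the slope with the tool tilted 7°.

```bash
cat >> h.py <<'E'
BC=np.array([552.7,26.7,0.]);BY=-0.016;S=0.122
RB=R.from_euler('z',BY).as_matrix()@R.from_euler('y',-S).as_matrix()   # slope frame
def onboard(x,h,y=0): # x along board's level axis, h off the surface (normal)
    return BC+R.from_euler('z',BY).as_matrix()@[x,y,28+x*np.tan(S)]+RB[:,2]*h
TILT=np.roll(R.from_matrix(RB@rot(down(0))).as_quat(),1)
E
python3 - <<'E'
from h import *
f=np.load("pics/w1.npz");P=(f["p"],f["q"])
w=pix("wrist",[(328.5,130),(327.5,283)],40,P);v=w[0]-w[1];yaw=np.arctan2(-v[0],v[1]);c=w.mean(0);print(w,c,yaw,np.linalg.norm(v))
q=down(yaw)
print(r.ik(onboard(-70,9),TILT))
r.move_linear([c[0],c[1],60],200,attitude=q)
r.move_linear([c[0],c[1],9],80,contact_N=8);z=r.get_ee_pos()
r.set_gripper(0);print(z,r.get_gripper_width(),r.get_gripper_force())
r.move_linear([c[0],c[1],120],150)
h=z[2]
r.reach(onboard(-70,h+60),TILT)
r.move_linear(onboard(-70,h+8),120)
print(r.get_wrist_force(), r.get_gripper_width(),r.move_linear(onboard(-70,h-5),20,contact_N=4))
print("z off target along normal",RB[:,2]@(r.get_ee_pos()-onboard(-70,h)),r.get_ee_pos(),r.get_time())
p,_=r.read_camera("side");cv2.imwrite("pics/s1.png",cv2.resize(p[190:340,230:430],None,fx=3,fy=3))
E
```

```text
[[502.39586003 396.47039276  40.        ]
 [465.77630388 252.54444924  40.        ]] [484.08608196 324.507421    40.        ] -0.2491468307563865 148.51151171965034
[-0.0406297   0.4614736   2.04357317  0.00608944  0.51459046 -0.02974754]
[484.32969512 324.61597126   9.18590184] 0.1527967103210963 58.71453523635864
[-0.47874843 -0.3694828  -2.17844668] 0.15440234072909712 True
z off target along normal -0.7098160620512218 [481.86514889  27.81557939  27.85349791] 6.8167
```

View pics/s1.png

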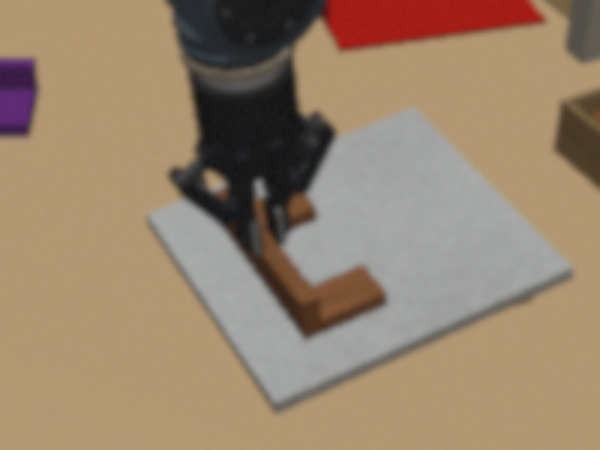

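The chock sits flat on the lower part of the board, square. Release it, check it, then go above the bottle.

Run:
```python
from h import *
p0=r.get_ee_pos()
r.set_gripper(1.0);r.wait(.1)
r.move_linear(p0+RB[:,2]*170,200);look("w2")
b=[451.3,-296.3,200]
qs={k:r.ik(b,down(k)) for k in(.0655+np.pi/2,.0655-np.pi/2)};print(qs)
a=min([k for k in qs if qs[k] is not None],key=lambda k:abs(qs[k][5]))
r.reach(b,down(a));look("w3");print(a,r.get_time())
cv2.imwrite("pics/w23.png",np.hstack([cv2.resize(cv2.imread(f"pics/w{i}.png")[:400],(400,250)) for i in(2,)]+[cv2.resize(cv2.imread("pics/w3.png")[:400],(400,250))]))
```

```text
{1.6362963267948967: array([-6.67202293e-01,  3.36234549e-01,  1.68200579e+00, -4.44089210e-16,
        1.12335231e+00, -2.30349862e+00]), -1.5052963267948964: array([-6.67202293e-01,  3.36234549e-01,  1.68200579e+00, -4.44089210e-16,
        1.12335231e+00,  8.38094034e-01])}
-1.5052963267948964 10.0
```

View pics/w2.png

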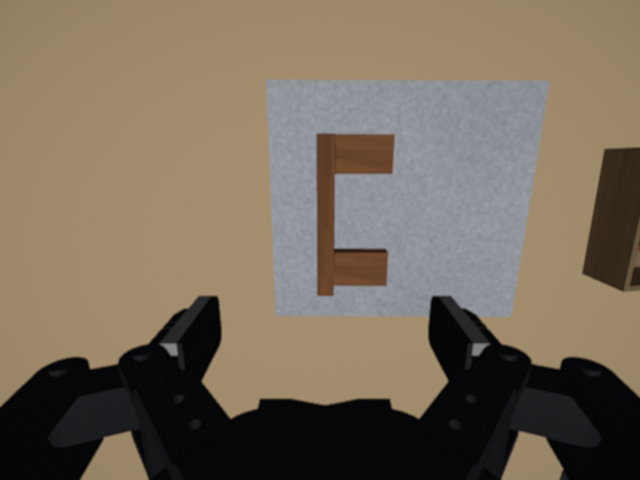

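View pics/w3.png

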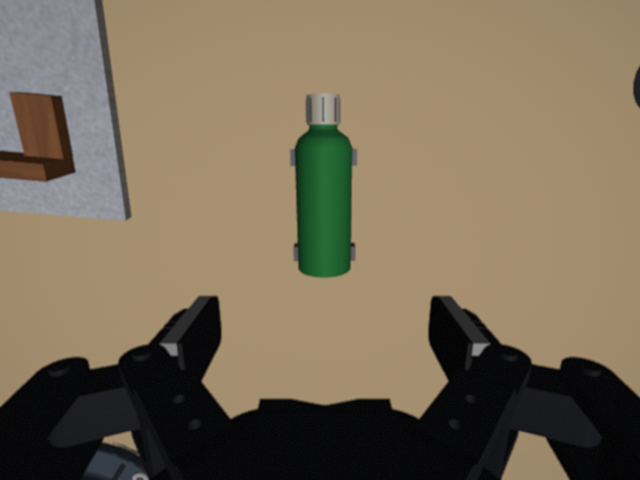

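w2 shows the chock square on the board (batten top from (325.5,134) to (325.5,296)). In w3 the cradle's saddle mid-lines are at (324,157.5) and (324.5,252), the bottle between them. Pick up and bear it on the chock.

```bash
cat > g.py <<'E'
from h import *
f=np.load("pics/w2.npz");w=pix("wrist",[(325.5,134),(325.5,296)],59,(f["p"],f["q"]));c2=w.mean(0);print("chock top",w.round(1),c2.round(1))
ch=np.array([481.865,27.816,27.853])-RB[:,2]*9.19    # chock origin by the release pose
print("by release",ch,(ch+40*RB[:,2]).round(1))
f=np.load("pics/w3.npz");w=pix("wrist",[(324,157.5),(324.5,252)],16,(f["p"],f["q"]));v=w[0]-w[1];th=np.arctan2(v[1],v[0]);b=w.mean(0);print("bottle",w,b,th)
E
cat > go.py <<'E'
from g import *
q=down(th-np.pi/2)
r.move_linear([b[0],b[1],80],200,attitude=q)
print(r.move_linear([b[0],b[1],9],80,contact_N=8));z=r.get_ee_pos()
r.set_gripper(0);print(z,r.get_gripper_width(),r.get_gripper_force())
off=33-z[2]
r.move_linear([b[0],b[1],140],150);print(r.get_gripper_width(),r.get_wrist_force())
def T(x,h): return ch+RB[:,0]*x+RB[:,2]*(h-off)
r.reach(T(102,27+70),TILT)
r.move_linear(T(102,27+10),120)
print("board touch",r.move_linear(T(102,27-5),20,contact_N=3))
e=r.get_ee_pos()-ch;print("slope coords of axis",RB.T@e+[0,0,off],r.get_time())
np.savez("pics/st.npz",off=off)
E
python3 g.py && python3 go.py
python3 - <<'E'
from h import *
p,_=r.read_camera("side");cv2.imwrite("pics/s2.png",cv2.resize(p[190:340,230:430],None,fx=3,fy=3))
E
```

```text
chock top [[479.6 103.2  59. ]
 [477.5 -45.5  59. ]] [478.5  28.9  59. ]
by release [482.98325764  27.79810635  18.73130719] [478.1  27.9  58.4]
bottle [[ 505.32997145 -291.57468966   16.        ]
 [ 407.77511586 -298.79856047   16.        ]] [ 456.55254366 -295.18662507   16.        ] 0.07391441948296097
chock top [[479.6 103.2  59. ]
 [477.5 -45.5  59. ]] [478.5  28.9  59. ]
by release [482.98325764  27.79810635  18.73130719] [478.1  27.9  58.4]
bottle [[ 505.32997145 -291.57468966   16.        ]
 [ 407.77511586 -298.79856047   16.        ]] [ 456.55254366 -295.18662507   16.        ] 0.07391441948296097
False
[ 456.84596825 -295.40427395    9.42648643] 0.5631446575196334 58.71171712875366
0.5560400795237392 [-0.57734172  1.06033373 -4.34837028]
board touch True
slope coords of axis [ 1.02159675e+02 -2.41717422e-02  2.79502190e+01] 15.725
```

View pics/s2.png

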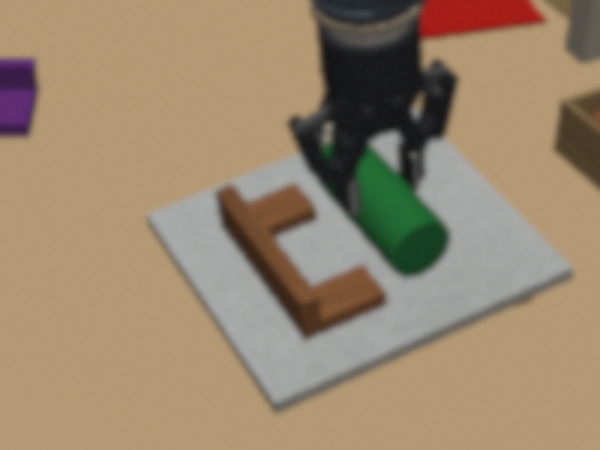

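The bottle lies across the slope just uphill of the cheeks. Lift it a hair and slide it down to bear.

Run:
```python
from h import *
p=r.get_ee_pos();u,n=RB[:,0],RB[:,2]
p=p+n*0.8
r.move_linear(p,20);f0=r.get_wrist_force()
r.move_linear(p-u*10,40);f1=r.get_wrist_force()
hit=r.move_linear(p-u*19,10,contact_N=1.2);r.wait(.1)
f2=r.get_wrist_force();e=r.get_ee_pos()
print(hit,[(RB.T@f).round(2) for f in(f0,f1,f2)],RB.T@(e-p),r.get_time())
```

```text
False [array([-0.96,  0.28, -4.8 ]), array([-0.25, -0.52, -3.72]), array([ 1.3 ,  0.74, -3.35])] [-1.89299806e+01 -3.69184782e-03  3.48810074e-02] 17.575
```

Run:
```python
from h import *
u=RB[:,0]
def F(k=8):
    a=[]
    for _ in range(k): a.append(RB.T@r.get_wrist_force());r.wait(.03)
    return np.mean(a,0).round(2)
print(F());r.move_linear(r.get_ee_pos()-u*2,10);print(F())
p,_=r.read_camera("side");cv2.imwrite("pics/s3.png",cv2.resize(p[190:340,230:430],None,fx=3,fy=3));print(r.get_time())
```

```text
[ 0.68 -0.1  -2.95]
[ 0.18  0.2  -2.89]
18.5
```

View pics/s3.png

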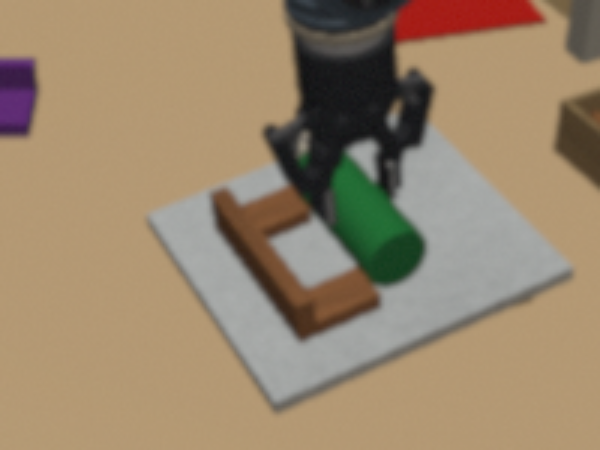

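The chock has shifted slightly downhill (batten end (310,325)→(303,325)), so the bottle bears on both cheeks. Settle it on the board, release, retreat.

Run:
```python
from h import *
n=RB[:,2]
print(r.move_linear(r.get_ee_pos()-n*2-RB[:,0]*.5,8,contact_N=2))
r.wait(.2);p=r.get_ee_pos();print(RB.T@r.get_wrist_force())
r.set_gripper(1.0);r.wait(.5)
r.move_linear(p+n*190,100);r.wait(1);look("w4");print(r.get_time())
```

```text
True
[ 3.30661467 -0.08985304  4.89428651]
22.9917
```

View pics/w4.png

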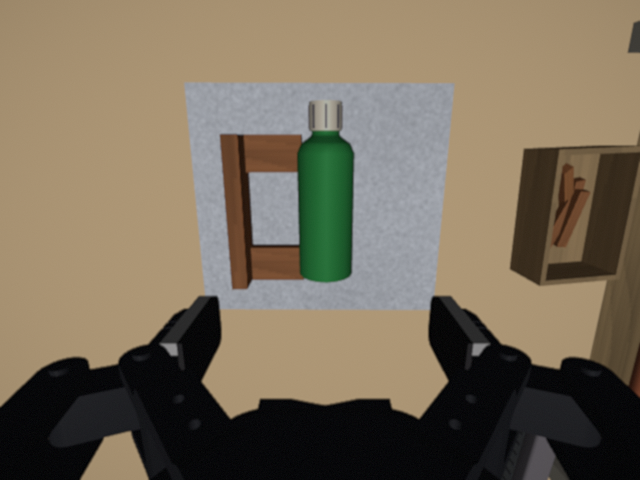

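The bottle (300–353, 130–280) rests against both cheeks, square and centred, and the gripper is clear of everything.

```bash
python3 -c "
from bench import r
print(r.sign_off())"
```

```text
the job is handed in; nothing more can be done
None
```

The chock is on the lower part of the board, square with its cheeks uphill; the bottle lies across the slope against both cheeks, both are released, and the job was handed in at about 23 s; no verdict came back.

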